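# Index the swing-arm microscope to the green adapter and focus it

### The arm

A 6-joint arm with a two-finger parallel gripper is mounted at the origin on a cart in front of the work surface, level with it; the furniture and walls round the work are solid. World frame = base frame: x ahead of the robot, y to its left, z up, the work surface at z = 0. Lengths are in m, angles in rad, forces in N, time in s.
With the tool pointing down it reaches from about 0.35 to 0.925 m from the base axis. Payload 6.4 kg.
Tool frame: the origin (TCP) lies between the finger pads; the fingertips stand 22 mm ahead of it and the grasp point (between the pads) lies 3 mm ahead of it (r.tip_reach is the distance from the TCP to the fingertips, in m); z points along the fingers, y is the line along which they close (so a half turn about z gives the same grasp; the last joint's range is limited). The gripper opens to 85 mm and grips with 20 to 120 N. Pads are 22 mm wide; open, the fingers measure 114 mm over their backs; the gripper's body (76 mm by 85 mm) begins 54 mm behind the grasp point. The pads swing forward as they close: fully open they stand 13 mm farther back than shut.
Start: joints at [1.099, 0.245, 1.558, -0, 1.339, -0.174], TCP at [0.191, 0.621, 0.253] pointing down, gripper open.
Joint ranges: [-3.13, 3.13], [-1.02, 2.26], [0.13, 2.54], [-0.95, 4.09], [0.21, 2.88], [-2.74, 2.74]. Speed limits (rad/s): [2.57, 2.57, 3.14, 3.14, 3.14, 3.14].

### API

Orientations are given as a unit quaternion [w, x, y, z].
In Python, from rig import readout, camera, camera_model, r gives the robot as it stands.
- The arm moves only by the tool servo_tool, never from a script. Its argument "targets" is a list of rows, each an object with "delta_pos": the shift along the tool's x, y, z in cm, a list of three; "roll": the turn about the tool's z in rad; "jaw": the closure in counts, from 0 (fully open) to 255 (shut). A call has 1 to 5 rows; each row shifts and turns the commanded pose from where the row before left it, along the tool's axes as they then stand; what a row does not reach is not made up. A row lasts 1/10 s, in which the tool goes at most 50 mm and 8.59 degrees, less where a joint would pass 70% of its speed; a pose out of reach is approached as far as the arm can. A call with a gripper value outside its range is refused whole. The fingers move at their own pace and stop on an object; the grip force is fixed at half the most. Time passes only in rows, so rows that do not move let the fingers close. It gives the time, the measured TCP pose, the force, the opening and the grip force at its end, in the units of the state.
- readout.state(): the state, without advancing time (a new reading comes with each control period).
- camera(name): name is "scene" or "top" or "wrist"; returns the picture (480x640x3 uint8, red, green, blue); there is no depth.
- camera_model(name): a dict with "mtx" (3x3 intrinsics, pixels), "rvec" (rotation vector, rad) and "tvec" (3), from world to camera coordinates, as OpenCV has them; the wrist camera has in their place "tool_from_camera" (4x4, takes a point from camera to tool coordinates, whose origin is the TCP and whose axes are the flange's). Camera axes: x right, y down, z forward; pixel columns grow to the right and rows downward; lengths in m; the calibration is good to about 2 mm. The wrist camera is an equidistant fisheye: a pixel r from the principal point sees the ray r / f radians off the axis. A picture is of the moment at which its call begins: read the wrist's pose just before it. camera_model takes no time and is no camera call.
- r.job_done(): hands the job in; it is judged then, once.
The state is a dict: "t": time; "joint_positions": joint angles; "joint_vel": joint speeds; "joint_efforts": joint torques, N m; "tcp_pos": TCP position; "eef_rot": TCP orientation; "force": force on the tool from outside, world axes, zero at the start; "torque": the same for the moment, N m; "finger_gap": finger opening in m; "grasp_force": force on a finger pad.
Only numpy, scipy, OpenCV 4.12 (cv2) and the standard library are available. Lean on these libraries where they do the work, as an engineer would, in place of code of your own. Each camera call takes 0.05 s, during which the arm holds its last target. There are 200 camera calls.

### The job

Pull the red spring plunger up out of its hole, swing the white microscope arm round until its lens stands over the green adapter, and let the plunger snap fully home in the hole there. Then roll the recessed focus thumbwheel on top of the arm outwards (its exposed top towards the plunger) until it reaches its stop, and leave everything else on the table where it is.

Things in the scene. Friction and masses are not known exactly. Their poses are not given: they have to be found in the camera images.
- pivot (a point): On the arm's vertical axis, at the top face (40 mm high) of the round fixed base, 310 mm across. Axes are the base's; at swing_arm = 0 the arm points along its -x, about towards the robot. Five brass-rimmed 10 mm index holes, 135 mm from the axis, at swing_arm -1, -0.5, 0, 0.5, 1 rad; the pin starts in the one at 0. By each of the others, on the same ray, stands an adapter: one green, three blue.
- swing_arm (a joint): Angle of the white arm, rad, counter-clockwise from above positive, range -1.15 to 1.15; light, stays where left, 0.01 rad of play with the pin home. A bar 26 mm wide, top 78 mm above the table, with the black microscope head (46 mm along the arm, 28 mm wide, top 108 mm above the table) 62 mm and the plunger 135 mm from the axis.
- plunger (a joint): Lift of the spring plunger on the arm, m: 0 home, 0.016 upper stop. Its 8 mm round-nosed pin is clear of the hole above 0.009. The spring pushes it down with 4 N (home) to 8 N (upper stop). Let go between holes, the pin rides on the face (about 0.009) and drops into a hole when the arm brings it there.
- plunger_knob (a point): Middle of the plunger's red ribbed round knob: upright axis, 26 mm diameter, 28 mm tall. 104 mm above the table when home; then its underside is 4 mm over the 21 mm wide steel sleeve. Moves with arm and plunger.
- lens (a point): Centre of the black round lens on the underside of the arm, 64 mm above the table, 62 mm from the axis towards the plunger.
- green_adapter (a point): Centre of the upper end of the green adapter, 57 mm above the table, 62 mm from the arm's axis. The three others, blue, are 61 mm high.
- wheel_top (a point): Highest point of the focus thumbwheel, 114 mm above the table, 62 mm from the arm's axis. Grey wheel, 34 mm diameter, 9 mm wide, axis level and across the arm, only 6 mm out of its slot in the head. Sprung: pressed down it sinks up to 4 mm (2.4 N at 1 mm, 6 N at 4 mm), so a fingertip pressed 2 to 3 mm in and drawn along the arm rolls it by friction. The point does not sink with it.
- focus_wheel (a joint): Angle of the thumbwheel, rad, 0 to the stop at 2.4; it grows as the exposed top rolls outwards (from the axis towards the plunger), 17 mm of rim per rad, and stays where it is left. A yellow stripe on the rim is uppermost at the stop.
- yellow_stripper: Loose yellow-handled stripping pliers, 155 x 41 x 12 mm, lying near the front edge on the left; origin at the centre of the underside. Bystander.
- red_driver: Loose red screwdriver, 120 x 15 x 14 mm, lying near the front edge on the right; origin at the centre of the underside. Bystander.

How it is judged:
On the way, in this order (a step that is already met when the one before it is completed fails the run):
1. the plunger is pulled clear of its hole (value of joint plunger above 0.009 m), for 0.1 s.
2. the lens stands over the green adapter with the plunger fully home in that hole (horizontal distance between lens and green_adapter below 0.005 m and value of joint plunger below 0.002 m), for 0.2 s.
3. the focus thumbwheel is rolled outwards to its stop (value of joint focus_wheel above 2.2 rad), for 0.1 s.
At the end, for the whole second after the job is handed in: The lens is within 5 mm (seen from above) of the green adapter's centre, the plunger is home in that hole (lifted less than 2 mm), and the focus thumbwheel is at its stop (above 2.2 of 2.4 rad) (all of step 2 and value of joint focus_wheel above 2.2 rad); the robot touches nothing.
It fails at once if the pliers or the screwdriver are shifted more than 20 mm (distance of any of yellow_stripper, red_driver from where it was at the start of the episode above 0.02 m).
It also fails if it takes over 45 s, if anything falls off the work surface, if the arm or the gripper's body presses on something with over 40 N, if the wrist force passes 120 N, or if a joint passes its speed limit or range.

## Working session

There is one attempt and no reset: what is moved stays moved. The work goes in short steps, Python scripts to look and compute and a tool call to move; the robot and the scene stay as the last step left them, time stands still between calls to the robot, and variables do not carry over. Pictures are saved under pics/ and viewed, at most 10 in all, crops included, and the job is handed in when it is done.

Besides the shell and the picture viewer there is one more tool, called after "Call:" as name(argument=value, ...), one argument or row to a line, values as JSON. servo_tool: Moves the arm, as the interface text tells. Its arguments: {"type":"object","properties":{"targets":{"type":"array"}},"required":["targets"]}

```bash
mkdir -p pics; ls
cat > h.py <<'E'
import numpy as np, cv2
from scipy.spatial.transform import Rotation as R
from rig import readout, camera, camera_model, r
def ray(name,uv):
    m=camera_model(name); K=np.array(m["mtx"]); Rm=cv2.Rodrigues(np.array(m["rvec"],float))[0]; t=np.array(m["tvec"],float).ravel()
    d=Rm.T@np.linalg.inv(K)@np.array([uv[0],uv[1],1.]); return -Rm.T@t, d
def onplane(name,uv,z):
    c,d=ray(name,uv); return c+d*(z-c[2])/d[2]
def blobs(im,lo,hi,amin=30):
    hsv=cv2.cvtColor(im,cv2.COLOR_RGB2HSV); m=cv2.inRange(hsv,np.array(lo),np.array(hi))
    n,l,s,c=cv2.connectedComponentsWithStats(m)
    return [(c[i].round(1).tolist(),s[i].tolist()) for i in range(1,n) if s[i][4]>=amin]
def save(im,n): cv2.imwrite("pics/"+n+".png",im[:,:,::-1])
E
python3 - <<'E'
from h import *
a=camera("top");b=camera("scene");save(a,"top0");save(b,"scene0")
for n,im in(("top",a),("scene",b)):
    print(n,onplane(n,(320,240),0),ray(n,(320,240))[0])
    for c,lo,hi in(("red",(0,130,60),(8,255,255)),("red2",(172,130,60),(180,255,255)),("green",(40,90,40),(85,255,255)),("blue",(95,110,40),(130,255,255)),("yel",(22,120,80),(35,255,255))):
        print(c,blobs(im,lo,hi))
print(readout.state())
E
```

```text
pics
top [ 0.52798714 -0.03646823  0.        ] [ 0.3905006  -0.03297028  0.93870704]
red [([143.7, 15.3], [124, 0, 52, 51, 1005]), ([365.7, 195.9], [36, 0, 604, 380, 133288]), ([263.5, 5.6], [252, 2, 24, 8, 59]), ([80.9, 117.4], [70, 105, 23, 27, 426]), ([632.9, 115.9], [624, 107, 16, 16, 149]), ([583.0, 146.6], [573, 131, 20, 40, 275]), ([584.0, 193.5], [568, 150, 39, 76, 926]), ([88.6, 183.8], [85, 181, 8, 7, 45]), ([522.5, 213.2], [514, 203, 18, 16, 98]), ([617.2, 220.5], [608, 219, 17, 4, 43]), ([295.5, 274.8], [288, 267, 16, 17, 202])]
red2 []
green [([85.0, 25.4], [60, 22, 57, 7, 233]), ([290.6, 230.1], [284, 226, 13, 8, 48])]
blue [([410.1, 50.2], [383, 26, 61, 49, 1208]), ([501.5, 225.0], [492, 205, 27, 35, 333]), ([279.7, 216.1], [273, 212, 13, 8, 43]), ([337.1, 226.8], [332, 223, 12, 8, 46])]
yel [([125.1, 71.8], [98, 49, 43, 35, 447]), ([75.8, 113.5], [49, 90, 51, 48, 352]), ([92.4, 146.1], [73, 136, 42, 21, 571]), ([107.5, 209.9], [86, 198, 44, 24, 742]), ([241.3, 231.3], [237, 227, 10, 10, 51]), ([367.3, 255.4], [363, 251, 10, 10, 51]), ([263.0, 261.7], [259, 257, 9, 10,
[... 1220 characters left out ...]
s': array([ 1.09888502e+00,  2.45791502e-01,  1.55887534e+00, -7.26161539e-06,
        1.33871865e+00, -1.74089074e-01]), 'joint_vel': array([ 6.94710802e-05, -2.07462587e-03, -2.52301270e-03, -1.18347509e-03,
       -9.19358019e-05,  1.42356569e-03]), 'joint_efforts': array([ 2.26296092e-04, -4.30673540e+01, -3.27127934e+01, -2.13511262e-04,
        2.87406838e-03,  9.58484833e-06]), 'tcp_pos': array([0.19051175, 0.62097203, 0.25226927]), 'eef_rot': array([-2.81184145e-04,  1.48360497e-01,  9.88932940e-01, -8.51181503e-04]), 'force': array([-0.18375165, -0.28246584,  1.11190309]), 'torque': array([-0.00129683, -0.02447448,  0.0262506 ]), 'grasp_force': 0.0, 'finger_gap': 0.0853525550245659}
```

View pics/top0.png

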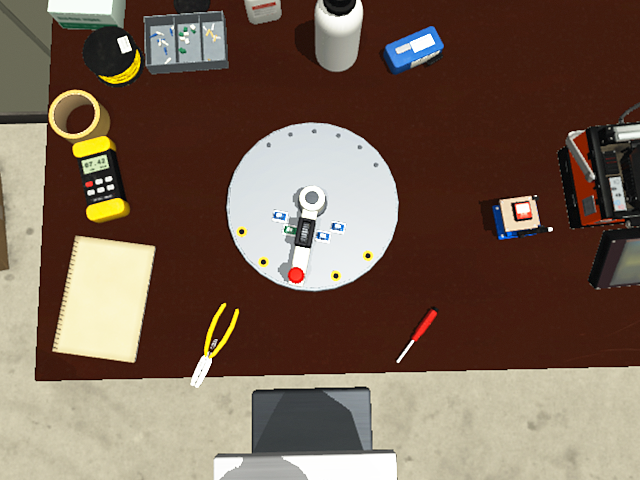

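View pics/scene0.png

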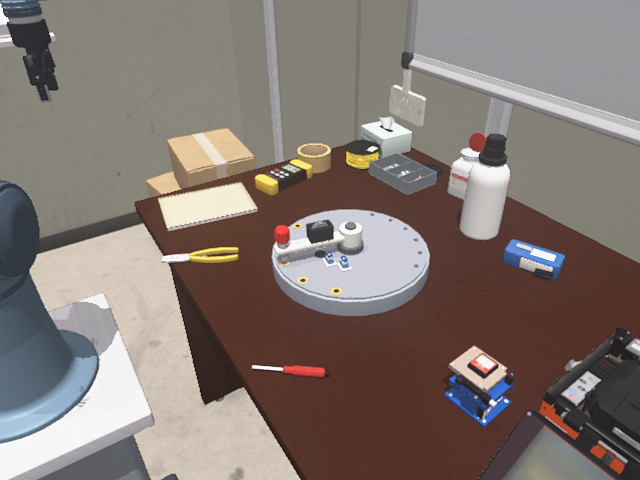

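The top view is up = +x, left = +y. The pin is under the knob at (295,275), and the holes are at (241,231), (263,262), (335,275) and (367,255). Green is at (290,230), on the left next to the head, so it belongs to the hole at (263,262), swing -0.5. The pliers and driver are near the front edge.

Run:
```python
from h import *
H=[(241.3,231.3),(263,261.7),(335.2,275.5),(367.3,255.4)]; ang=[-1,-.5,.5,1]
P=np.array([onplane("top",u,.04)[:2] for u in H])
A=0.135*np.array([[-np.cos(a),-np.sin(a)] for a in ang])
Ac=A-A.mean(0);Pc=P-P.mean(0)
th=np.arctan2((Ac[:,0]*Pc[:,1]-Ac[:,1]*Pc[:,0]).sum(),(Ac*Pc).sum())
Rm=np.array([[np.cos(th),-np.sin(th)],[np.sin(th),np.cos(th)]])
piv=P.mean(0)-Rm@A.mean(0)
print("piv",piv,"th",th,"res mm",1e3*(P-(A@Rm.T+piv)))
k=onplane("top",(295.5,274.8),.116)[:2]; g=onplane("top",(290.6,230.1),.057)[:2]
f=lambda rad,a:piv+Rm@(rad*np.array([-np.cos(a),-np.sin(a)]))
print("knob meas",k,"pred",f(.135,0)); print("green",g,"pred -.5",f(.062,-.5))
# scene check: knob centre triangulation
m=camera_model("scene")
for p in (np.r_[f(.135,0),.104],np.r_[f(.135,-.5),.04]):
    print(cv2.projectPoints(p,np.array(m["rvec"],float),np.array(m["tvec"],float),np.array(m["mtx"]),None)[0].ravel())
for a in np.linspace(0,-.55,12): print(a.round(2),f(.135,a).round(4))
print("wheel",f(.062,-.5), "dir",Rm@[-np.cos(-.5),-np.sin(-.5)])
s=readout.state();q=s["eef_rot"];print(R.from_quat(q[[1,2,3,0]]).as_matrix().round(3))
```

```text
piv [ 0.58816258 -0.02365055] th -0.21614236516294838 res mm [[ 0.04386597 -0.18775982]
 [-0.15103628 -0.10393305]
 [ 0.07302234  0.15729273]
 [ 0.03414797  0.13440013]]
knob meas [0.45563132 0.00469978] pred [0.45630376 0.005302  ]
green [0.53835959 0.01441285] pred -.5 [0.54139326 0.01705118]
[281.67463826 234.17712444]
[282.88520276 242.54081652]
0.0 [0.4563 0.0053]
-0.05 [0.4579 0.0119]
-0.1 [0.4599 0.0183]
-0.15 [0.4621 0.0247]
-0.2 [0.4647 0.0309]
-0.25 [0.4676 0.037 ]
-0.3 [0.4707 0.043 ]
-0.35 [0.4742 0.0488]
-0.4 [0.478  0.0544]
-0.45 [0.482  0.0598]
-0.5 [0.4863 0.065 ]
-0.55 [0.4909 0.07  ]
wheel [0.54139326 0.01705118] dir [-0.75434379  0.65647958]
[[-0.956  0.293 -0.001]
 [ 0.293  0.956 -0.002]
 [ 0.    -0.002 -1.   ]]
```

Knob, green adapter and hole geometry agree: residuals are about 0.2 mm and the knob is within 1 mm. Green is the swing = -0.5 hole. Now moving over the knob.

Call:
servo_tool(
  targets=[
    {"delta_pos": [-2.5, -3, 0], "roll": 0, "jaw": 0},
    {"delta_pos": [-2.5, -3, 0], "roll": 0, "jaw": 0},
    {"delta_pos": [-2.5, -3, 0], "roll": 0, "jaw": 0},
    {"delta_pos": [-2.5, -3, 0], "roll": 0, "jaw": 0},
    {"delta_pos": [-2.5, -3, 0], "roll": 0, "jaw": 0},
  ],
)

```text
t: 0.6
tcp_pos: [0.2663, 0.4397, 0.2528]
eef_rot: [-0.0, 0.148, 0.989, -0.0]
force: [0.7, 0.2, -0.0]
finger_gap: 0.0852
grasp_force: 0.0
```

Call:
servo_tool(
  targets=[
    {"delta_pos": [-2.5, -3, 0], "roll": 0, "jaw": 0},
    {"delta_pos": [-2.5, -3, 0], "roll": 0, "jaw": 0},
    {"delta_pos": [-2.5, -3, 0], "roll": 0, "jaw": 0},
    {"delta_pos": [-2.5, -3, 0], "roll": 0, "jaw": 0},
    {"delta_pos": [-2.5, -3, 0], "roll": 0, "jaw": 0},
  ],
)

```text
t: 1.1
tcp_pos: [0.3417, 0.2597, 0.253]
eef_rot: [-0.0, 0.148, 0.989, -0.0]
force: [1.0, 1.0, -0.2]
finger_gap: 0.0855
grasp_force: 0.0
```

Call:
servo_tool(
  targets=[
    {"delta_pos": [-2.5, -3, 0], "roll": 0, "jaw": 0},
    {"delta_pos": [-2.5, -3, 0], "roll": 0, "jaw": 0},
    {"delta_pos": [-2.5, -3, 0], "roll": 0, "jaw": 0},
    {"delta_pos": [-2.5, -3, 0], "roll": -0.08, "jaw": 0},
    {"delta_pos": [0, 0, 0], "roll": 0, "jaw": 0},
  ],
)

```text
t: 1.6
tcp_pos: [0.4032, 0.114, 0.2532]
eef_rot: [0.0, 0.111, 0.994, -0.0]
force: [-0.6, -0.1, 0.0]
finger_gap: 0.0856
grasp_force: 0.0
```

```bash
cat >> h.py <<'E'
def to(target,yaw=None):
    "tool-frame shift (cm) to world TCP target; yaw: wanted world angle (rad) of tool y"
    s=readout.state();q=s["eef_rot"];M=R.from_quat(q[[1,2,3,0]]).as_matrix()
    y=np.arctan2(M[1,1],M[0,1]); 
    print("t",s["t"],"tcp",s["tcp_pos"].round(4),"yaw",round(y,3),"z",M[:,2].round(3),"F",s["force"].round(1),"gap",round(s["finger_gap"],4),"gf",s["grasp_force"])
    print("delta cm",(100*M.T@(np.array(target)-s["tcp_pos"])).round(2),"roll",None if yaw is None else round(-(yaw-y),3))
E
python3 -c "
from h import *
to([.4563,.0053,.111],np.pi/2-.216)"
```

```text
t 1.6 tcp [0.4032 0.114  0.2532] yaw 1.348 z [ 0.    -0.001 -1.   ] F [-0.6 -0.1  0. ] gap 0.0856 gf 0.0
delta cm [-7.58 -9.41 14.23] roll -0.007
```

Call:
servo_tool(
  targets=[
    {"delta_pos": [-2.5, -3.1, 1], "roll": 0, "jaw": 0},
    {"delta_pos": [-2.5, -3.2, 2], "roll": 0, "jaw": 0},
    {"delta_pos": [-2.6, -3.1, 2], "roll": -0.007, "jaw": 60},
    {"delta_pos": [0, 0, 2], "roll": 0, "jaw": 80},
    {"delta_pos": [0, 0, 0], "roll": 0, "jaw": 80},
  ],
)

```text
t: 2.1
tcp_pos: [0.4539, 0.0092, 0.1801]
eef_rot: [-0.004, 0.106, 0.994, 0.001]
force: [-0.5, -0.3, 0.5]
finger_gap: 0.0586
grasp_force: 0.0
```

```bash
python3 -c "
from h import *
im=camera('wrist');save(im,'w1')
to([.4563,.0053,.111],np.pi/2-.216)"
```

```text
t 2.15 tcp [0.4548 0.0095 0.1818] yaw 1.36 z [-0.004  0.001 -1.   ] F [-0.2  0.   0.2] gap 0.0584 gf 0.0
delta cm [-0.27 -0.39  7.08] roll 0.005
```

View pics/w1.png

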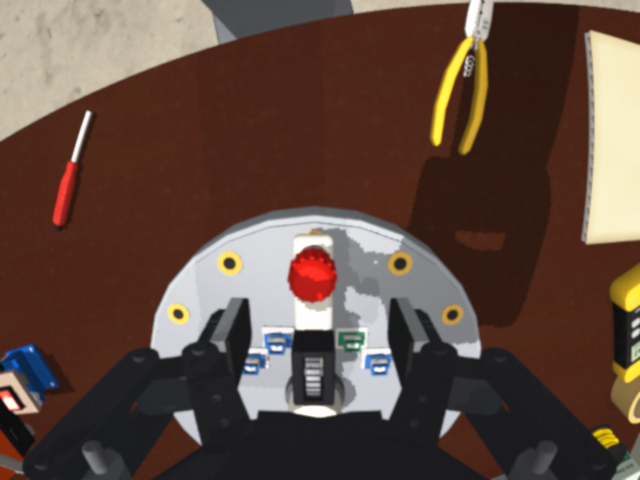

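The wrist view shows the knob at (312,275) between the fingers and the green adapter at (352,342) on the wanted side. Descending and gripping.

Call:
servo_tool(
  targets=[
    {"delta_pos": [-0.27, -0.39, 1.5], "roll": 0, "jaw": 80},
    {"delta_pos": [0, 0, 2], "roll": 0, "jaw": 80},
    {"delta_pos": [0, 0, 2], "roll": 0, "jaw": 80},
    {"delta_pos": [0, 0, 1.5], "roll": 0, "jaw": 80},
    {"delta_pos": [0, 0, 0], "roll": 0, "jaw": 80},
  ],
)

```text
t: 2.65
tcp_pos: [0.4567, 0.0059, 0.1125]
eef_rot: [-0.001, 0.104, 0.995, 0.0]
force: [-0.8, -0.7, -0.1]
finger_gap: 0.0585
grasp_force: 0.0
```

```bash
python3 -c "
from h import *
to([.4563,.0053,.111],np.pi/2-.216)"
```

```text
t 2.65 tcp [0.4567 0.0059 0.1125] yaw 1.362 z [-0.003  0.001 -1.   ] F [-0.8 -0.7 -0.1] gap 0.0585 gf 0.0
delta cm [ 0.02 -0.07  0.15] roll 0.007
```

Call:
servo_tool(
  targets=[
    {"delta_pos": [0, 0, 0], "roll": 0, "jaw": 255},
    {"delta_pos": [0, 0, 0], "roll": 0, "jaw": 255},
    {"delta_pos": [0, 0, 0], "roll": 0, "jaw": 255},
    {"delta_pos": [0, 0, 0], "roll": 0, "jaw": 255},
    {"delta_pos": [0, 0, 0], "roll": 0, "jaw": 255},
  ],
)

```text
t: 3.15
tcp_pos: [0.4588, 0.0046, 0.1152]
eef_rot: [0.001, 0.105, 0.994, -0.0]
force: [-2.4, 1.4, 7.0]
finger_gap: 0.0238
grasp_force: 58.8
```

Call:
servo_tool(
  targets=[
    {"delta_pos": [0, 0, 0], "roll": 0, "jaw": 255},
    {"delta_pos": [0, 0, 0], "roll": 0, "jaw": 255},
  ],
)

```text
t: 3.35
tcp_pos: [0.4588, 0.0046, 0.1151]
eef_rot: [0.001, 0.105, 0.994, -0.0]
force: [-2.1, 1.8, 7.0]
finger_gap: 0.0239
grasp_force: 58.8
```

Call:
servo_tool(
  targets=[
    {"delta_pos": [0, 0, -0.6], "roll": 0, "jaw": 255},
    {"delta_pos": [0, 0, -0.6], "roll": 0, "jaw": 255},
    {"delta_pos": [0, 0, -0.5], "roll": 0, "jaw": 255},
    {"delta_pos": [0, 0, 0], "roll": 0, "jaw": 255},
    {"delta_pos": [0, 0, 0], "roll": 0, "jaw": 255},
  ],
)

```text
t: 3.85
tcp_pos: [0.4586, 0.0044, 0.1306]
eef_rot: [0.002, 0.105, 0.994, -0.0]
force: [5.9, -0.6, -8.9]
finger_gap: 0.0236
grasp_force: 60.8
```

```bash
python3 -c "
from h import *
to([.4863,.065,.13],np.pi/2-.716)"
```

```text
t 3.85 tcp [0.4586 0.0044 0.1306] yaw 1.36 z [ 0.003 -0.001 -1.   ] F [ 5.9 -0.6 -8.9] gap 0.0236 gf 60.756973321549594
delta cm [-1.44  6.5   0.06] roll 0.505
```

Call:
servo_tool(
  targets=[
    {"delta_pos": [-0.017, 0.663, 0.02], "roll": 0.05, "jaw": 255},
    {"delta_pos": [-0.017, 0.663, 0.02], "roll": 0.05, "jaw": 255},
    {"delta_pos": [-0.017, 0.663, 0.02], "roll": 0.05, "jaw": 255},
    {"delta_pos": [-0.017, 0.663, 0.02], "roll": 0.05, "jaw": 255},
    {"delta_pos": [-0.017, 0.663, 0.02], "roll": 0.05, "jaw": 255},
  ],
)

```text
t: 4.35
tcp_pos: [0.4696, 0.0355, 0.1295]
eef_rot: [0.002, 0.229, 0.973, -0.0]
force: [6.1, -2.1, -8.5]
finger_gap: 0.0234
grasp_force: 60.8
```

Call:
servo_tool(
  targets=[
    {"delta_pos": [-0.017, 0.663, 0], "roll": 0.05, "jaw": 255},
    {"delta_pos": [-0.017, 0.663, 0], "roll": 0.05, "jaw": 255},
    {"delta_pos": [-0.017, 0.663, 0], "roll": 0.05, "jaw": 255},
    {"delta_pos": [-0.017, 0.663, 0], "roll": 0.05, "jaw": 255},
    {"delta_pos": [0, 0, 0], "roll": 0, "jaw": 255},
  ],
)

```text
t: 4.85
tcp_pos: [0.4838, 0.058, 0.1295]
eef_rot: [0.002, 0.324, 0.946, -0.0]
force: [5.8, -3.0, -8.1]
finger_gap: 0.0234
grasp_force: 60.8
```

```bash
python3 -c "
from h import *
to([.4879,.0631,.13],np.pi/2-.716)
a=camera('top');print(blobs(a,(0,130,60),(8,255,255)))
save(cv2.resize(a[160:320,200:420],None,fx=3,fy=3,interpolation=cv2.INTER_CUBIC),'top1')
s=camera('scene');save(cv2.resize(s[170:320,220:440],None,fx=3,fy=3,interpolation=cv2.INTER_CUBIC),'sc1')"
```

```text
t 4.85 tcp [0.4838 0.058  0.1295] yaw 0.91 z [ 0.003 -0.002 -1.   ] F [ 5.8 -3.  -8.1] gap 0.0234 gf 60.819922923110425
delta cm [-0.01  0.66 -0.05] roll 0.055
[([143.6, 15.2], [124, 0, 52, 51, 1005]), ([392.0, 177.9], [39, 0, 601, 375, 115471]), ([263.5, 5.6], [252, 2, 24, 8, 59]), ([80.9, 117.4], [70, 105, 23, 27, 431]), ([633.0, 115.9], [624, 107, 16, 16, 147]), ([583.0, 146.6], [573, 131, 20, 40, 276]), ([584.0, 193.5], [568, 150, 39, 76, 926]), ([88.7, 183.7], [85, 181, 8, 7, 43]), ([522.5, 213.2], [514, 203, 18, 16, 98]), ([617.2, 220.5], [608, 219, 17, 4, 43]), ([247.4, 279.3], [234, 273, 28, 13, 193]), ([45.5, 333.3], [38, 322, 18, 23, 240]), ([74.4, 366.8], [36, 343, 91, 37, 1912])]
```

View pics/sc1.png

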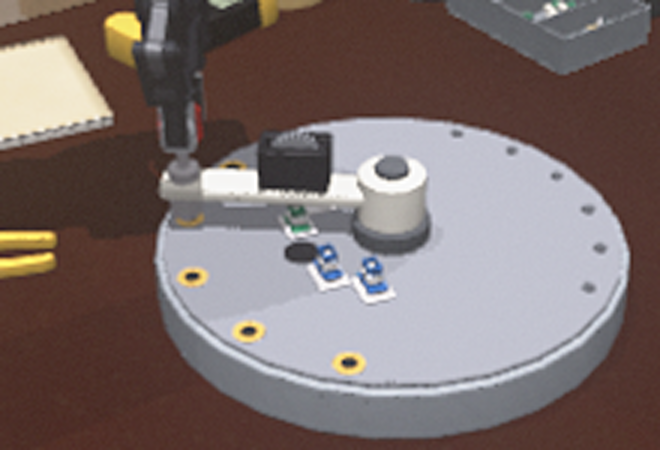

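The scene crop shows the arm swung with the gripper, the plunger lifted, and the head nearly over green at (297,215). Doing the last 0.05 rad, then lowering.

Call:
servo_tool(
  targets=[
    {"delta_pos": [-0.017, 0.66, 0], "roll": 0.053, "jaw": 255},
    {"delta_pos": [0, 0, 0.3], "roll": 0, "jaw": 255},
    {"delta_pos": [0, 0, 0.5], "roll": 0, "jaw": 255},
    {"delta_pos": [0, 0, 0.3], "roll": 0, "jaw": 255},
    {"delta_pos": [0, 0, 0], "roll": 0, "jaw": 255},
  ],
)

```text
t: 5.45
tcp_pos: [0.4877, 0.0627, 0.1184]
eef_rot: [0.001, 0.349, 0.937, -0.0]
force: [5.5, -2.5, -6.3]
finger_gap: 0.0242
grasp_force: 61.1
```

```bash
python3 -c "
from h import *
to([.4879,.0631,.115],np.pi/2-.716)"
```

```text
t 5.45 tcp [0.4877 0.0627 0.1184] yaw 0.858 z [ 0.002 -0.002 -1.   ] F [ 5.5 -2.5 -6.3] gap 0.0242 gf 61.07842637691647
delta cm [0.01 0.04 0.34] roll 0.003
```

Call:
servo_tool(
  targets=[
    {"delta_pos": [0, 0, 0.3], "roll": 0, "jaw": 255},
    {"delta_pos": [0, 0, 0.2], "roll": 0, "jaw": 255},
    {"delta_pos": [0, 0, 0], "roll": 0, "jaw": 100},
    {"delta_pos": [0, 0, 0], "roll": 0, "jaw": 80},
    {"delta_pos": [0, 0, 0], "roll": 0, "jaw": 80},
  ],
)

```text
t: 5.95
tcp_pos: [0.4866, 0.0635, 0.1132]
eef_rot: [-0.001, 0.349, 0.937, -0.0]
force: [-0.2, 0.5, -0.1]
finger_gap: 0.0587
grasp_force: 0.0
```

Call:
servo_tool(
  targets=[
    {"delta_pos": [0, 0, -2], "roll": 0, "jaw": 80},
    {"delta_pos": [0, 0, -3], "roll": 0, "jaw": 80},
    {"delta_pos": [0, 0, -3], "roll": 0, "jaw": 80},
    {"delta_pos": [0, 0, -1], "roll": 0, "jaw": 255},
    {"delta_pos": [0, 0, 0], "roll": 0, "jaw": 255},
  ],
)

```text
t: 6.45
tcp_pos: [0.4877, 0.0633, 0.2046]
eef_rot: [0.001, 0.349, 0.937, 0.0]
force: [-0.8, -0.5, 0.0]
finger_gap: 0.0302
grasp_force: 0.0
```

```bash
python3 -c "
from h import *
to([.5414,.0171,.2],np.pi/2-.716)
m=camera_model('wrist');print({k:np.array(v).round(4).tolist() if not isinstance(v,str) else v for k,v in m.items()})
s=camera('scene');save(cv2.resize(s[170:320,220:440],None,fx=3,fy=3,interpolation=cv2.INTER_CUBIC),'sc2')
print(blobs(s,(0,130,60),(8,255,255))[:3])
mm=camera_model('scene')
for z in (.104,.108,.112): print(cv2.projectPoints(np.array([.4863,.065,z]),np.array(mm['rvec'],float),np.array(mm['tvec'],float),np.array(mm['mtx']),None)[0].ravel())
save(camera('wrist'),'w2')"
```

```text
t 6.45 tcp [0.4877 0.0633 0.2046] yaw 0.857 z [ 0.003 -0.    -1.   ] F [-0.8 -0.5  0. ] gap 0.0302 gf 0.0
delta cm [-7.08  0.02  0.47] roll 0.002
{'mtx': [[371.6483, 0.0, 319.1714], [0.0, 371.6483, 242.2808], [0.0, 0.0, 1.0]], 'tool_from_camera': [[0.0004, -0.9546, -0.2978, 0.0764], [1.0, 0.0005, -0.0001, 0.001], [0.0002, -0.2978, 0.9546, -0.1197], [0.0, 0.0, 0.0, 1.0]]}
[([477.3, 141.8], [469, 133, 18, 19, 244]), ([280.7, 214.6], [273, 206, 16, 18, 237]), ([629.3, 264.4], [616, 252, 24, 27, 136])]
[280.82122993 215.22082986]
[280.68811002 213.44375254]
[280.5543492  211.65811931]
```

View pics/sc2.png

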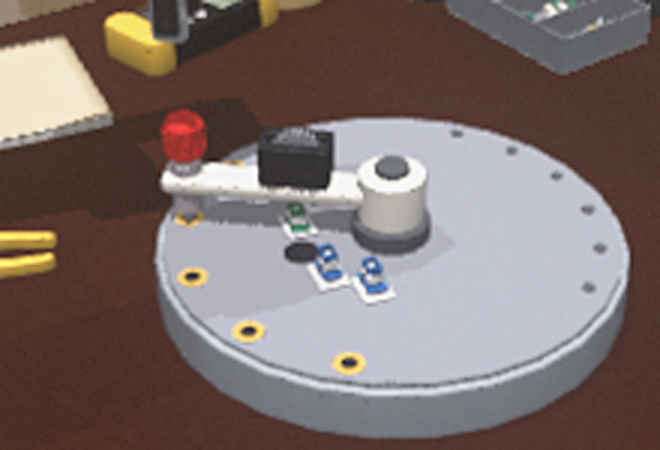

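View pics/w2.png

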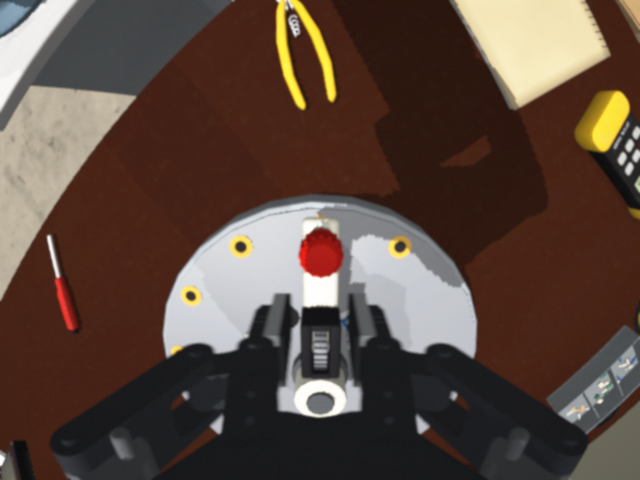

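The plunger knob's scene pixel (280.7,214.6) has the same offset from prediction as it had when home at the start. So the plunger is home at swing -0.5, with green (297,215) under the head. The wheel lies at about (320,345) in the wrist view. Next is moving the closed fingers over the wheel, inner side first.

Call:
servo_tool(
  targets=[
    {"delta_pos": [-2.6, 0, 0], "roll": 0, "jaw": 255},
    {"delta_pos": [-2.6, 0, 0], "roll": 0, "jaw": 255},
    {"delta_pos": [-2.7, 0.02, 2], "roll": 0, "jaw": 255},
    {"delta_pos": [0, 0, 4], "roll": 0, "jaw": 255},
    {"delta_pos": [0, 0, 0], "roll": 0, "jaw": 255},
  ],
)

```text
t: 7.05
tcp_pos: [0.5424, 0.0121, 0.1362]
eef_rot: [-0.007, 0.35, 0.937, -0.001]
force: [-1.0, 0.0, -0.7]
finger_gap: -0.0
grasp_force: 0.1
```

```bash
python3 -c "
from h import *
to([.5475,.0118,.132],np.pi/2-.716);print(r.tip_reach)
save(camera('wrist')[200:440,180:460],'w3')"
```

```text
t 7.05 tcp [0.5424 0.0121 0.1362] yaw 0.856 z [-0.014  0.003 -1.   ] F [-1.   0.  -0.7] gap -0.0 gf 0.11520919928443618
delta cm [-0.41  0.31  0.41] roll 0.001
0.022
```

View pics/w3.png

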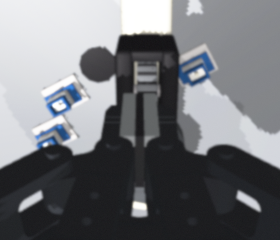

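The crop shows the closed fingertips at x≈140 and the wheel at x≈147, about 3 mm to +y. That matches the computed 0.31 cm. The arm is still settling.

Call:
servo_tool(
  targets=[
    {"delta_pos": [0, 0, 0], "roll": 0, "jaw": 255},
    {"delta_pos": [0, 0, 0], "roll": 0, "jaw": 255},
  ],
)

```text
t: 7.3
tcp_pos: [0.5474, 0.012, 0.1448]
eef_rot: [0.001, 0.349, 0.937, 0.0]
force: [-0.1, 0.4, 1.1]
finger_gap: -0.0001
grasp_force: 0.0
```

```bash
python3 -c "
from h import *
to([.5475,.0118,.132],np.pi/2-.716)"
```

```text
t 7.3 tcp [0.5474 0.012  0.1448] yaw 0.858 z [ 0.002 -0.    -1.   ] F [-0.1  0.4  1.1] gap -0.0001 gf 0.0
delta cm [-0.02 -0.01  1.28] roll 0.003
```

Call:
servo_tool(
  targets=[
    {"delta_pos": [0, 0, 0.4], "roll": 0, "jaw": 255},
    {"delta_pos": [0, 0, 0.4], "roll": 0, "jaw": 255},
    {"delta_pos": [0, 0, 0.3], "roll": 0, "jaw": 255},
    {"delta_pos": [0, 0, 0.2], "roll": 0, "jaw": 255},
    {"delta_pos": [0, 0, 0], "roll": 0, "jaw": 255},
  ],
)

```text
t: 7.8
tcp_pos: [0.548, 0.0115, 0.1318]
eef_rot: [0.001, 0.349, 0.937, 0.0]
force: [-0.3, 0.2, 6.9]
finger_gap: -0.0003
grasp_force: 3.1
```

Call:
servo_tool(
  targets=[
    {"delta_pos": [0.1, 0, 0], "roll": 0, "jaw": 255},
  ],
)

```text
t: 7.9
tcp_pos: [0.5475, 0.012, 0.1318]
eef_rot: [0.002, 0.349, 0.937, 0.0]
force: [0.9, -0.4, 5.8]
finger_gap: -0.0002
grasp_force: 3.0
```

Call:
servo_tool(
  targets=[
    {"delta_pos": [0.1, 0, -0.1], "roll": 0, "jaw": 255},
    {"delta_pos": [0.3, 0, 0], "roll": 0, "jaw": 255},
    {"delta_pos": [0.3, 0, 0], "roll": 0, "jaw": 255},
    {"delta_pos": [0.3, 0, 0], "roll": 0, "jaw": 255},
    {"delta_pos": [0.3, 0, 0], "roll": 0, "jaw": 255},
  ],
)

```text
t: 8.4
tcp_pos: [0.5367, 0.0211, 0.1319]
eef_rot: [0.001, 0.349, 0.937, 0.0]
force: [1.2, -0.2, 5.7]
finger_gap: 0.0
grasp_force: 2.7
```

Call:
servo_tool(
  targets=[
    {"delta_pos": [0.3, 0, 0], "roll": 0, "jaw": 255},
    {"delta_pos": [0, 0, 0], "roll": 0, "jaw": 255},
  ],
)

```text
t: 8.6
tcp_pos: [0.5338, 0.0235, 0.1316]
eef_rot: [0.0, 0.349, 0.937, 0.0]
force: [-0.7, 0.7, 4.8]
finger_gap: 0.0001
grasp_force: 2.7
```

Call:
servo_tool(
  targets=[
    {"delta_pos": [0, 0, -0.5], "roll": 0, "jaw": 255},
    {"delta_pos": [0, 0, -0.5], "roll": 0, "jaw": 255},
    {"delta_pos": [-0.8, 0, 0], "roll": 0, "jaw": 255},
    {"delta_pos": [-0.9, 0, 0], "roll": 0, "jaw": 255},
    {"delta_pos": [0, 0, 0], "roll": 0, "jaw": 255},
  ],
)

```text
t: 9.1
tcp_pos: [0.5476, 0.0109, 0.1411]
eef_rot: [-0.0, 0.35, 0.937, -0.0]
force: [0.0, -0.1, -0.2]
finger_gap: -0.0
grasp_force: 0.0
```

```bash
python3 -c "
from h import *
to([.5475,.0118,.1325],np.pi/2-.716)
a=camera('wrist');save(cv2.resize(a[200:320,250:410],None,fx=3,fy=3,interpolation=cv2.INTER_CUBIC),'w4');print(blobs(a[200:320,250:410],(20,100,80),(38,255,255),4))"
```

```text
t 9.1 tcp [0.5476 0.0109 0.1411] yaw 0.856 z [-0. -0. -1.] F [ 0.  -0.1 -0.2] gap -0.0 gf 0.0
delta cm [0.07 0.07 0.86] roll 0.001
[]
```

View pics/w4.png

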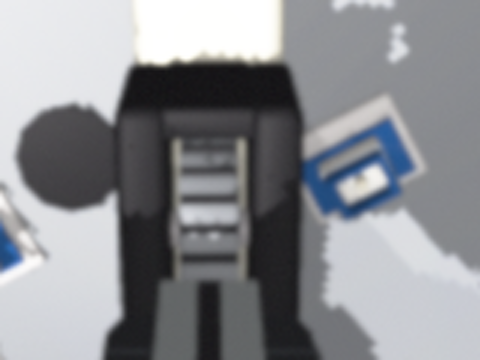

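The crop shows the ribbed wheel at (210,210) with no stripe showing yet; it would still be below the slot. Continuing strokes.

Call:
servo_tool(
  targets=[
    {"delta_pos": [0, 0.05, 0.4], "roll": 0, "jaw": 255},
    {"delta_pos": [0, 0, 0.5], "roll": 0, "jaw": 255},
    {"delta_pos": [0, 0, 0], "roll": 0, "jaw": 255},
    {"delta_pos": [0.3, 0, 0], "roll": 0, "jaw": 255},
    {"delta_pos": [0.3, 0, 0], "roll": 0, "jaw": 255},
  ],
)

```text
t: 9.65
tcp_pos: [0.543, 0.016, 0.1328]
eef_rot: [0.001, 0.349, 0.937, -0.0]
force: [-0.4, -2.0, 4.4]
finger_gap: -0.0003
grasp_force: 2.2
```

Call:
servo_tool(
  targets=[
    {"delta_pos": [0.3, 0, 0], "roll": 0, "jaw": 255},
    {"delta_pos": [0.3, 0, 0], "roll": 0, "jaw": 255},
    {"delta_pos": [0.3, 0, 0], "roll": 0, "jaw": 255},
    {"delta_pos": [0.3, 0, 0], "roll": 0, "jaw": 255},
    {"delta_pos": [0, 0, 0], "roll": 0, "jaw": 255},
  ],
)

```text
t: 10.15
tcp_pos: [0.5334, 0.0242, 0.1324]
eef_rot: [0.0, 0.349, 0.937, 0.0]
force: [1.7, -1.0, 3.8]
finger_gap: -0.0002
grasp_force: 2.0
```

Call:
servo_tool(
  targets=[
    {"delta_pos": [0, 0, -0.5], "roll": 0, "jaw": 255},
    {"delta_pos": [0, 0, -0.5], "roll": 0, "jaw": 255},
    {"delta_pos": [-0.8, 0, 0], "roll": 0, "jaw": 255},
    {"delta_pos": [-0.9, 0, 0], "roll": 0, "jaw": 255},
    {"delta_pos": [0, 0, 0], "roll": 0, "jaw": 255},
  ],
)

```text
t: 10.65
tcp_pos: [0.5472, 0.0119, 0.1421]
eef_rot: [-0.0, 0.35, 0.937, -0.0]
force: [-0.2, -0.5, 0.1]
finger_gap: -0.0003
grasp_force: 0.0
```

```bash
python3 -c "
from h import *
to([.5475,.0118,.1325],np.pi/2-.716)
a=camera('wrist');print(blobs(a[200:320,250:410],(20,100,80),(38,255,255),4))"
```

```text
t 10.65 tcp [0.5472 0.0119 0.1421] yaw 0.856 z [-0. -0. -1.] F [-0.2 -0.5  0.1] gap -0.0003 gf 0.0
delta cm [-0.03  0.01  0.96] roll 0.001
[([68.1, 90.0], [57, 86, 23, 9, 165])]
```

The yellow stripe has emerged, so the wheel is rolling. Third stroke.

Call:
servo_tool(
  targets=[
    {"delta_pos": [0, 0, 0.5], "roll": 0, "jaw": 255},
    {"delta_pos": [0, 0, 0.5], "roll": 0, "jaw": 255},
    {"delta_pos": [0, 0, 0], "roll": 0, "jaw": 255},
    {"delta_pos": [0.3, 0, 0], "roll": 0, "jaw": 255},
    {"delta_pos": [0.3, 0, 0], "roll": 0, "jaw": 255},
  ],
)

```text
t: 11.2
tcp_pos: [0.5428, 0.0165, 0.1331]
eef_rot: [0.001, 0.349, 0.937, 0.0]
force: [2.3, -1.5, 3.5]
finger_gap: -0.0004
grasp_force: 2.0
```

Call:
servo_tool(
  targets=[
    {"delta_pos": [0.3, 0, 0], "roll": 0, "jaw": 255},
    {"delta_pos": [0.3, 0, 0], "roll": 0, "jaw": 255},
    {"delta_pos": [0.3, 0, 0], "roll": 0, "jaw": 255},
    {"delta_pos": [0.3, 0, 0], "roll": 0, "jaw": 255},
    {"delta_pos": [0, 0, 0], "roll": 0, "jaw": 255},
  ],
)

```text
t: 11.7
tcp_pos: [0.532, 0.0252, 0.1319]
eef_rot: [-0.001, 0.349, 0.937, 0.0]
force: [0.3, 1.0, 4.4]
finger_gap: 0.0001
grasp_force: 1.9
```

Call:
servo_tool(
  targets=[
    {"delta_pos": [0, 0, -0.5], "roll": 0, "jaw": 255},
    {"delta_pos": [0, 0, -0.5], "roll": 0, "jaw": 255},
    {"delta_pos": [-0.8, 0, 0], "roll": 0, "jaw": 255},
    {"delta_pos": [-0.9, 0, 0], "roll": 0, "jaw": 255},
    {"delta_pos": [0, 0, 0], "roll": 0, "jaw": 255},
  ],
)

```text
t: 12.2
tcp_pos: [0.5464, 0.0126, 0.1422]
eef_rot: [-0.0, 0.35, 0.937, -0.0]
force: [0.4, -0.4, -0.1]
finger_gap: 0.0002
grasp_force: 0.0
```

```bash
cat > st.py <<'E'
from h import *
to([.5475,.0118,.1325],np.pi/2-.716)
s=readout.state();q=s["eef_rot"];M=R.from_quat(q[[1,2,3,0]]).as_matrix()
a=camera('wrist');m=camera_model('wrist');K=np.array(m['mtx']);T=np.array(m['tool_from_camera'])
def proj(p):
    pt=M.T@(np.array(p)-s["tcp_pos"]); c=T[:3,:3].T@(pt-T[:3,3]); th=np.arctan2(np.hypot(c[0],c[1]),c[2]); 
    return K[:2,2]+K[0,0]*th*c[:2]/np.hypot(c[0],c[1])
d=np.array([-.7543,.6565,0]);w=np.array([.54139,.01705,.097])
for f in (-.6,-.4,-.2,-.1,0,.1,.2): print(f,proj(w+.017*(np.sin(f)*d+np.cos(f)*np.array([0,0,1]))).round(1),end=' ')
b=blobs(a[200:320,250:410],(20,100,80),(38,255,255),4);print([(x[0][0]+250,x[0][1]+200,x[1]) for x in b])
save(cv2.resize(a[200:320,250:410],None,fx=3,fy=3,interpolation=cv2.INTER_CUBIC),'w%d'%(100*s['t']))
E
python3 st.py
```

```text
t 12.2 tcp [0.5464 0.0126 0.1422] yaw 0.856 z [-0. -0. -1.] F [ 0.4 -0.4 -0.1] gap 0.0002 gf 0.0
delta cm [-0.13  0.01  0.97] roll 0.001
-0.6 [317.1 309.7] -0.4 [317.1 305.5] -0.2 [317.1 300. ] -0.1 [317.1 296.9] 0 [317.1 293.5] 0.1 [317.1 289.9] 0.2 [317.1 286.2] [(318.2, 290.9, [57, 88, 23, 7, 122])]
```

The stripe is near the top, but the fingers may be hiding part of it. Backing off for a clear view.

Call:
servo_tool(
  targets=[
    {"delta_pos": [0, 0, -2], "roll": 0, "jaw": 255},
    {"delta_pos": [0, 0, -3], "roll": 0, "jaw": 255},
    {"delta_pos": [-1.5, 0, -1], "roll": 0, "jaw": 255},
    {"delta_pos": [0, 0, 0], "roll": 0, "jaw": 255},
    {"delta_pos": [0, 0, 0], "roll": 0, "jaw": 255},
  ],
)

```text
t: 12.75
tcp_pos: [0.5564, 0.0038, 0.2014]
eef_rot: [-0.001, 0.35, 0.937, -0.0]
force: [-0.9, 0.8, -1.2]
finger_gap: -0.0003
grasp_force: 0.0
```

```bash
python3 st.py; ls -t pics|head -1; cp $(ls -t pics/*|head -1) pics/wl.png
python3 - <<'E'
from h import *
s=camera('scene'); print(blobs(s,(0,130,60),(8,255,255))[1]); a=camera('top')
for c,lo,hi in(("yel",(22,120,80),(35,255,255)),("red",(0,130,60),(8,255,255))): print([b for b in blobs(a,lo,hi) if b[0][1]>240])
E
```

```text
t 12.75 tcp [0.5564 0.0038 0.2014] yaw 0.857 z [-0.002  0.    -1.   ] F [-0.9  0.8 -1.2] gap -0.0003 gf 0.0
delta cm [1.19 0.03 6.9 ] roll 0.002
-0.6 [317.9 243.1] -0.4 [317.9 239.1] -0.2 [317.9 234.2] -0.1 [317.9 231.5] 0 [317.9 228.8] 0.1 [317.9 225.9] 0.2 [317.9 222.9] [(318.4, 229.0, [59, 25, 20, 9, 171])]
w1275.png
([280.5, 214.8], [273, 206, 16, 18, 244])
[([367.4, 255.4], [363, 251, 10, 10, 50]), ([335.3, 275.5], [331, 271, 10, 10, 53])]
[([70.4, 362.6], [36, 319, 88, 61, 2091])]
```

View pics/wl.png

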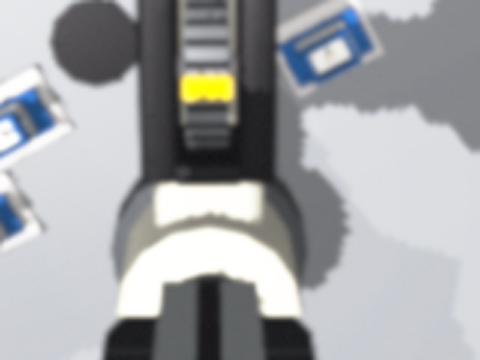

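The stripe is fully visible at row 229.0 in the full wrist image, against 228.8 predicted at the stop. The knob is still at its home pixel (280.5,214.8) and the robot is clear. Handing in.

```bash
python3 -c "
from rig import r
print(r.job_done())"
```

```text
the job is handed in; nothing more can be done
None
```

I handed the job in at about 13 s of the 45 s limit, with no verdict shown: the camera checks put the lens over the green adapter, the plunger home in that hole and the thumbwheel at its stop, and the robot never went near the pliers or screwdriver.

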